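Hole saws back on their dowel rack by size

TASK

Put the four hole saws away on the dowel rack in order of size: the smallest over the dowel next to the arbor, then growing along the row to the largest over the last dowel. Set each one mouth down, centred on its dowel and flat on the rack, and let go. Leave the little turned bowl standing where it is.

Things in the scene. Friction and masses are not known exactly. Their poses are not given: they have to be found in the camera images.
- saw32_mid (a point): The smallest of the four hole saws: a plain bright steel cup, 32 mm outside diameter, 50 mm high, standing mouth down on the board, its 6 mm thick closed cap with the black arbor bore on top; inside it is hollow (27 mm bore, 44 mm deep, open at the bottom). All four look alike but for the diameter (32, 43, 54, 65 mm). This point is its centre, on its axis and 25 mm above its mouth; z points up to the cap when it stands mouth down. 50 to 260 g.
- saw43_mid (a point): The second smallest of the four hole saws: a plain bright steel cup, 43 mm outside diameter, 50 mm high, standing mouth down on the board, its 6 mm thick closed cap with the black arbor bore on top; inside it is hollow (38 mm bore, 44 mm deep, open at the bottom). All four look alike but for the diameter (32, 43, 54, 65 mm). This point is its centre, on its axis and 25 mm above its mouth; z points up to the cap when it stands mouth down. 50 to 260 g.
- saw54_mid (a point): The second largest of the four hole saws: a plain bright steel cup, 54 mm outside diameter, 50 mm high, standing mouth down on the board, its 6 mm thick closed cap with the black arbor bore on top; inside it is hollow (49 mm bore, 44 mm deep, open at the bottom). All four look alike but for the diameter (32, 43, 54, 65 mm). This point is its centre, on its axis and 25 mm above its mouth; z points up to the cap when it stands mouth down. 50 to 260 g.
- saw65_mid (a point): The largest of the four hole saws: a plain bright steel cup, 65 mm outside diameter, 50 mm high, standing mouth down on the board, its 6 mm thick closed cap with the black arbor bore on top; inside it is hollow (60 mm bore, 44 mm deep, open at the bottom). All four look alike but for the diameter (32, 43, 54, 65 mm). This point is its centre, on its axis and 25 mm above its mouth; z points up to the cap when it stands mouth down. 50 to 260 g.
- dowel1_foot (a point): The dowel next to the arbor (60 mm from the arbor's axis): one of four equal upright dark wooden dowels, 10 mm in diameter and 32 mm high, in a straight row 82 mm apart on the rack. This point is on the dowel's axis at its foot, level with the rack's top face; z is up, y runs along the row towards the arbor, x across it. The rack is a fixed plywood strip 18 mm thick, 100 mm wide and 380 mm long, which may lie at any heading on either side of the bench.
- dowel2_foot (a point): The dowel second from the arbor: one of four equal upright dark wooden dowels, 10 mm in diameter and 32 mm high, in a straight row 82 mm apart on the rack. This point is on the dowel's axis at its foot, level with the rack's top face; z is up, y runs along the row towards the arbor, x across it. The rack is a fixed plywood strip 18 mm thick, 100 mm wide and 380 mm long, which may lie at any heading on either side of the bench.
- dowel3_foot (a point): The dowel third from the arbor: one of four equal upright dark wooden dowels, 10 mm in diameter and 32 mm high, in a straight row 82 mm apart on the rack. This point is on the dowel's axis at its foot, level with the rack's top face; z is up, y runs along the row towards the arbor, x across it. The rack is a fixed plywood strip 18 mm thick, 100 mm wide and 380 mm long, which may lie at any heading on either side of the bench.
- dowel4_foot (a point): The dowel fourth, farthest from the arbor: one of four equal upright dark wooden dowels, 10 mm in diameter and 32 mm high, in a straight row 82 mm apart on the rack. This point is on the dowel's axis at its foot, level with the rack's top face; z is up, y runs along the row towards the arbor, x across it. The rack is a fixed plywood strip 18 mm thick, 100 mm wide and 380 mm long, which may lie at any heading on either side of the bench.
- arbor_foot (a point): The hole-saw arbor parked at one end of the dowel row, in line with the dowels: a steel collar 32 mm across with a dark hexagonal shank pointing up, 52 mm high in all, fixed. This point is on its axis, level with the rack's top face. It marks the end of the row where the smallest saw goes.
- bowl_mid (a point): A freshly turned small wooden bowl, 80 mm across the rim and 45 mm high, standing loose among the saws on the board (a dark 6 mm thick offcut board, 270 x 370 mm, fixed; saws and bowl stand on its top, 6 mm above the bench). A tape measure (66 x 60 mm, 34 mm high) lies there as well; neighbours leave at least 25 mm free beside every saw. This point is the bowl's centre, 22.5 mm above its underside. To be left alone.
There are look-alikes about, which are no part of the job. What is shaped like the part that bears saw65_mid but green or pink is not meant. What is shaped like the part that bears saw54_mid but pink is not meant.

How it is judged:
At the end, for the whole second after the job is handed in: Each hole saw stands mouth down over its own dowel (32 mm next to the arbor, then 43, 54 and 65 mm), its axis within 15 mm of the dowel's, resting flat on the rack (height within 4 mm, tilt under 0.1 rad), released and at rest (horizontal distance between saw32_mid and dowel1_foot below 0.015 m and z of saw32_mid in the frame of dowel1_foot between 0.021 and 0.029 m and angle between each of saw32_mid, saw43_mid, saw54_mid, saw65_mid's own z axis and vertical below 0.1 rad and linear speed of each of saw32, saw43, saw54, saw65 below 0.02 m/s and contact force between each of saw32, saw43, saw54, saw65 and the fingers below 0.1 N and horizontal distance between saw43_mid and dowel2_foot below 0.015 m and z of saw43_mid in the frame of dowel2_foot between 0.021 and 0.029 m and horizontal distance between saw54_mid and dowel3_foot below 0.015 m and z of saw54_mid in the frame of dowel3_foot between 0.021 and 0.029 m and horizontal distance between saw65_mid and dowel4_foot below 0.015 m and z of saw65_mid in the frame of dowel4_foot between 0.021 and 0.029 m); the robot touches nothing.
It fails at once if the turned bowl is pushed more than 30 mm from where it stood (distance of bowl_mid from where it was at the start of the episode above 0.03 m).
It also fails if it takes over 104 s, if anything falls off the work surface, if the arm or the gripper's body presses on something with over 40 N, if the wrist force passes 120 N, or if a joint passes its speed limit or range.

ROBOT

A 6-joint arm with a two-finger parallel gripper is mounted at the origin on the work surface. World frame = base frame: x ahead of the robot, y to its left, z up, the work surface at z = 0. Lengths are in m, angles in rad, forces in N, time in s.
With the tool pointing down it reaches from about 0.375 to 0.975 m from the base axis. Payload 3.8 kg.
Tool frame: the origin (TCP) lies midway between the tips of the shut fingers; the grasp point (between the pads) lies 19 mm behind it; z points along the fingers, y is the line along which they close (so a half turn about z gives the same grasp; the last joint's range is limited). The gripper opens to 85 mm and grips with 20 to 120 N. Pads are 22 mm wide; open, the fingers measure 114 mm over their backs; the gripper's body (76 mm by 85 mm) begins 54 mm behind the grasp point. The pads swing forward as they close: fully open they stand 13 mm farther back than shut.
Start: joints at [1.071, 0.264, 1.604, -0, 1.274, -0.037], TCP at [0.301, 0.604, 0.231] pointing down, gripper open.
Joint ranges: [-2.63, 2.63], [-0.94, 2.18], [0.31, 2.57], [-1.31, 4.45], [0, 2.66], [-2.55, 2.55]. Speed limits (rad/s): [2.57, 2.57, 3.14, 3.14, 3.14, 3.14].

INTERFACE

Orientations are given as a rotation vector (axis times angle).
In Python, from workcell import read_state, vision, ticket gives the robot as it stands. The module is installed in compiled form; this text tells all that it offers.
- The arm moves only by the tool jog_arm, never from a script. Its arguments are lists of equal length, an entry for each row: "turn": the turn, a rotation vector about the tool's x, y, z in rad, a list of three; "delta_pos": the shift along the tool's x, y, z in m, a list of three; "gripper": the finger opening in m, from 0 to 0.0854. In form: {"turn": [[rx, ry, rz], ...], "delta_pos": [[dx, dy, dz], ...], "gripper": [gripper, ...]}. A call has 1 to 20 rows; each row shifts and turns the commanded pose from where the row before left it, along the tool's axes as they then stand; what a row does not reach is not made up. A row lasts 1/12 s, in which the tool goes at most 41.7 mm and 7.16 degrees, less where a joint would pass 70% of its speed; a pose out of reach is approached as far as the arm can. A call with a gripper value outside its range is refused whole. The fingers move at their own pace and stop on an object; "grip_force" is the grip in N (left out, the last holds). Time passes only in rows, so rows that do not move let the fingers close. It gives the time, the measured TCP pose, the force, the opening and the grip force at its end, in the units of the state.
- read_state(): the state, without advancing time (a new reading comes with each control period).
- vision.read_camera(name): name is "side" or "top"; returns the picture (400x640x3 uint8, red, green, blue); there is no depth.
- vision.calibration(name): a dict with "vfov" (degrees; the focal length in pixels is half the picture's height over the tangent of half this angle, whatever the lens; pixels are square), "cx", "cy" (the principal point, pixels), "R" (3x3) and "t" (3): a world point X has camera coordinates R X + t. Camera axes: x right, y down, z forward; pixel columns grow to the right and rows downward; lengths in m; the calibration is good to about 2 mm. A picture is of the moment at which its call begins. calibration takes no time and is no camera call.
- ticket.finish_job(): hands the job in; it is judged then, once.
The state is a dict: "time": time; "q": joint angles; "joint_vel": joint speeds; "joint_torque": joint torques, N m; "tool_pos": TCP position; "tcp_rot": TCP orientation; "wrist_force": force on the tool from outside, world axes, zero at the start; "torque": the same for the moment, N m; "width": opening from 0.0 (shut) to 1.0 (fully open); "grip_force": force on a finger pad.
Only numpy, scipy, OpenCV 4.12 (cv2) and the standard library are available. Lean on these libraries where they do the work, as an engineer would, in place of code of your own. Each camera call takes 0.05 s, during which the arm holds its last target. There are 200 camera calls.

## Working session

There is one attempt and no reset: what is moved stays moved. The work goes in short steps, Python scripts to look and compute and a tool call to move; the robot and the scene stay as the last step left them, time stands still between calls to the robot, and variables do not carry over. Pictures are saved under pics/ and viewed, at most 14 in all, crops included, and the job is handed in when it is done.

Besides the shell and the picture viewer there is one more tool, called after ">>>" as name(argument=value, ...), one argument or row to a line, values as JSON. jog_arm: Moves the arm, as the interface text tells. Its arguments: {"type":"object","properties":{"turn":{"type":"array","items":{"type":"array","items":{"type":"number"}}},"delta_pos":{"type":"array","items":{"type":"array","items":{"type":"number"}}},"gripper":{"type":"array","items":{"type":"number"}},"grip_force":{"type":"number"}},"required":["turn","delta_pos","gripper"]}

```bash
mkdir -p pics; python3 - <<'E'
from workcell import read_state, vision
import cv2
for n in("top","side"):
    im=vision.read_camera(n); cv2.imwrite(f"pics/{n}0.png",im[:,:,::-1]); print(n,vision.calibration(n))
print(read_state())
E
```

```text
top {'vfov': 44.805306194339565, 'cx': 315.81174595635366, 'cy': 192.39478148030082, 'R': array([[ 0.01332381, -0.99989446,  0.00579207],
       [-0.99102078, -0.01397585, -0.1329755 ],
       [ 0.13304241, -0.00396832, -0.9911024 ]]), 't': array([0.0072385 , 0.46409347, 1.25410348])}
side {'vfov': 43.88070103867777, 'cx': 307.90666187276275, 'cy': 196.9493409337663, 'R': array([[-0.99557228, -0.09170978,  0.02061912],
       [-0.06458069,  0.50794639, -0.85896438],
       [ 0.06830203, -0.85649272, -0.51162002]]), 't': array([0.47169368, 0.07796486, 1.54565241])}
{'time': 0.1, 'q': array([ 1.07113370e+00,  2.64679009e-01,  1.60524027e+00,  1.14160243e-05,
        1.27369740e+00, -3.68741519e-02]), 'joint_vel': array([ 0.00093994,  0.00060369, -0.00471839, -0.00038952, -0.00290999,
        0.00026164]), 'joint_torque': array([ 1.14100261e-03, -5.16706610e+01, -3.68589771e+01, -3.28353656e-05,
        6.19220256e-03,  3.67604298e-05]), 'tool_pos': array([0.30101691, 0.60342704, 0.23008419]), 'tcp_rot': array([-0.72035593, -3.05732656,  0.00306053]), 'wrist_force': array([ 0.05972156, -0.23925482,  0.60492455]), 'torque': array([0.05030504, 0.02558508, 0.05592193]), 'grip_force': 0.0, 'width': 1.0010579995205326}
```

View pics/top0.png

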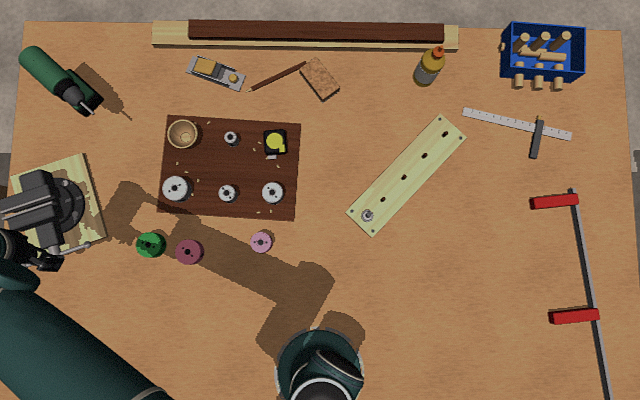

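View pics/side0.png

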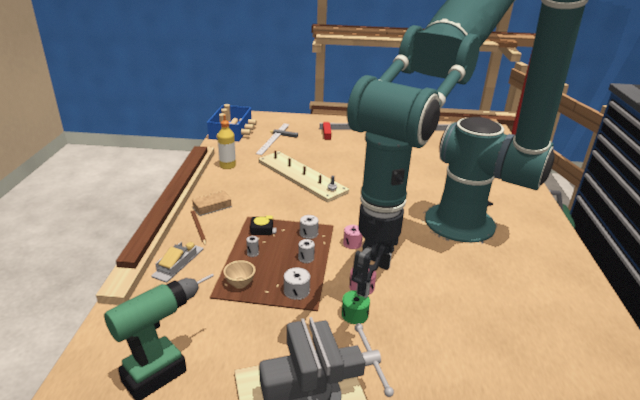

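```bash
cat > h.py <<'E'
import numpy as np, cv2
from workcell import read_state, vision
def K(n):
    c=vision.calibration(n); return 200/np.tan(np.radians(c['vfov']/2)),c
def cast(n,uv,z):
    f,c=K(n); uv=np.atleast_2d(uv).astype(float)
    d=np.c_[(uv[:,0]-c['cx'])/f,(uv[:,1]-c['cy'])/f,np.ones(len(uv))]@c['R']
    o=-c['R'].T@c['t']; return o+d*((z-o[2])/d[:,2])[:,None]
def proj(n,X):
    f,c=K(n); p=np.atleast_2d(X)@c['R'].T+c['t']; return p[:,:2]/p[:,2:]*f+[c['cx'],c['cy']]
def blobs(m,lo,hi,roi):
    x0,y0,x1,y1=roi; k=np.zeros_like(m); k[y0:y1,x0:x1]=m[y0:y1,x0:x1]
    return [c for c in cv2.findContours(k,cv2.RETR_EXTERNAL,cv2.CHAIN_APPROX_NONE)[0] if lo<cv2.contourArea(c)<hi]
E
python3 - <<'E'
from h import *
im=cv2.imread("pics/top0.png"); hsv=cv2.cvtColor(im,cv2.COLOR_BGR2HSV)
m=((hsv[...,1]<45)&(hsv[...,2]>90)).astype(np.uint8)*255
for c in blobs(m,20,2000,(155,112,305,220)):
    h=cv2.convexHull(c); (x,y),r=cv2.minEnclosingCircle(h)
    p=cast("top",[[x,y],[x+r,y],[x,y+r]],.056); print("saw",round(x,1),round(y,1),round(r,2),cv2.contourArea(h),p[0].round(4),2*np.linalg.norm(p[1]-p[0]))
g=(hsv[...,2]<90).astype(np.uint8)*255
for c in blobs(g,8,400,(350,115,465,235)):
    x,y,w,h=cv2.boundingRect(c); M=cv2.moments(c); u=[M['m10']/M['m00'],M['m01']/M['m00']]
    print("dow",x,y,w,h,cv2.contourArea(c),np.round(u,1),cast("top",u,.05)[0].round(4),cast("top",u,.018)[0].round(4))
a=cv2.resize(im[112:222,152:306],None,fx=4,fy=4,interpolation=cv2.INTER_CUBIC)
b=cv2.resize(im[110:240,340:470],None,fx=4,fy=4,interpolation=cv2.INTER_CUBIC)
cv2.imwrite("pics/a.png",a);cv2.imwrite("pics/b.png",b)
E
```

```text
saw 226.3 192.3 8.36 194.0 [0.4575 0.2458 0.056 ] 0.04332873152561975
saw 272.0 192.2 10.49 319.5 [0.4595 0.1274 0.056 ] 0.05445262959371203
saw 174.5 187.9 12.67 471.5 [0.4673 0.3807 0.056 ] 0.0656757064332217
saw 271.5 156.5 3.81 20.5 [0.5539 0.1311 0.056 ] 0.01995407491574637
saw 229.9 136.5 6.1 96.5 [0.606 0.242 0.056] 0.03213278786123621
dow 366 211 6 7 17.0 [368.1 214.2] [ 0.4062 -0.1227  0.05  ] [ 0.4091 -0.1263  0.018 ]
dow 401 175 6 5 11.0 [403.5 177. ] [ 0.5055 -0.2159  0.05  ] [ 0.5109 -0.2219  0.018 ]
dow 422 153 5 5 12.5 [424.1 155. ] [ 0.5649 -0.2708  0.05  ] [ 0.5719 -0.2781  0.018 ]
dow 442 131 6 6 15.0 [444.5 133.7] [ 0.6235 -0.326   0.05  ] [ 0.6319 -0.3347  0.018 ]
```

View pics/a.png

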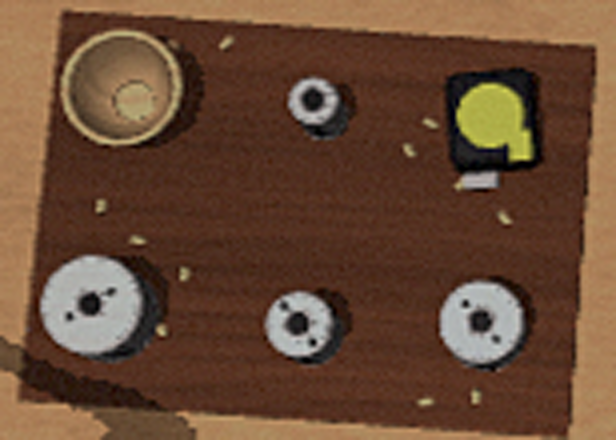

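View pics/b.png

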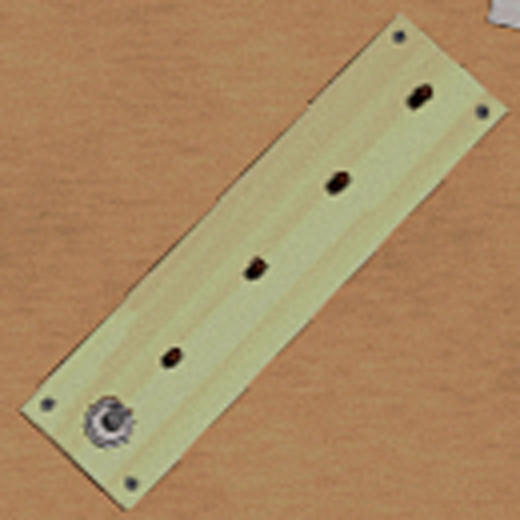

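```bash
python3 - <<'E'
from h import *
from scipy.spatial.transform import Rotation as Ro
D=cast("top",[[403.5,177],[424.1,155],[444.5,133.7]],.034)[:,:2]
P=np.array(D); c=P.mean(0); u=P[2]-P[0]; u/=np.linalg.norm(u)
dow=np.array([c+u*.082*k for k in(-2,-1,0,1)]); print("dow",dow.round(4),np.degrees(np.arctan2(u[1],u[0])))
print("arbor px pred",proj("top",np.r_[dow[0]-u*.06,.04]))
im=cv2.imread("pics/top0.png"); hsv=cv2.cvtColor(im,cv2.COLOR_BGR2HSV)
m=((hsv[...,0]>25)&(hsv[...,0]<45)&(hsv[...,2]>120)).astype(np.uint8)*255
for q in blobs(m,2000,20000,(335,105,475,245)):
    b=cv2.boxPoints(cv2.minAreaRect(q)); w=cast("top",b,.018)[:,:2]; print("rack",w.mean(0).round(4),[np.linalg.norm(w[i]-w[i-1]).round(3) for i in range(4)], "dowel dist from centre",((dow-w.mean(0))@np.c_[u,[-u[1],u[0]]]).round(4))
s=cv2.imread("pics/side0.png"); hs=cv2.cvtColor(s,cv2.COLOR_BGR2HSV)
print("side dowel pred foot/top",proj("side",np.c_[dow,[.018]*4]).round(1).tolist(),proj("side",np.c_[dow,[.05]*4]).round(1).tolist())
for q in blobs((hs[...,2]<75).astype(np.uint8)*255,6,300,(255,140,350,200)): print("side dark",cv2.boundingRect(q))
S=np.array([[.606,.242],[.4575,.2458],[.4595,.1274],[.4673,.3807]])
for p,r in zip(S,(.016,.0215,.027,.0325)):
    t=np.linspace(0,6.28,40); e=proj("side",np.vstack([np.c_[p[0]+r*np.cos(t),p[1]+r*np.sin(t),0*t+z] for z in(.006,.056)])); print("side saw box",e.min(0).round(1),e.max(0).round(1))
m=((hs[...,1]<60)&(hs[...,2]>60)).astype(np.uint8)*255
for q in blobs(m,60,2000,(222,200,335,305)): print("side grey",cv2.boundingRect(q))
R=Ro.from_rotvec(read_state()['tcp_rot']).as_matrix(); print(R.round(3)); n=np.array([-u[1],u[0]]); print("row normal",n, "rz needed deg",[np.degrees(np.arctan2(a@R[:2,1]*0-(a@R[:2,0]),a@R[:2,1])) for a in(n,-n)])
E
```

```text
dow [[ 0.4482 -0.1627]
 [ 0.5082 -0.2186]
 [ 0.5681 -0.2746]
 [ 0.628  -0.3305]] -43.02737977230735
arbor px pred [[367.27473771 215.24495406]]
rack [ 0.5183 -0.2305] [np.float64(0.097), np.float64(0.381), np.float64(0.1), np.float64(0.379)] dowel dist from centre [[-0.0975  0.0018]
 [-0.0155  0.0018]
 [ 0.0665  0.0018]
 [ 0.1485  0.0018]]
side dowel pred foot/top [[319.8, 182.7], [304.0, 174.0], [289.2, 165.8], [275.1, 158.0]] [[320.1, 174.5], [304.2, 165.9], [289.2, 157.9], [275.0, 150.3]]
side saw box [245.9 235.3] [258.3 257. ]
side saw box [297.8 238.7] [314.  263.1]
side saw box [299.7 214.3] [318.5 238.8]
side saw box [283.6 267. ] [310.  299.7]
side grey (284, 267, 27, 33)
side grey (246, 235, 13, 22)
side grey (298, 215, 21, 48)
[[-0.895  0.446 -0.001]
 [ 0.446  0.895 -0.002]
 [ 0.    -0.002 -1.   ]]
row normal [0.68234777 0.73102771] rz needed deg [np.float64(16.511388982501312), np.float64(-163.4886110174987)]
```

>>> jog_arm(
  turn=[
    [0,0,0.096],
    [0,0,0.096],
    [0,0,0.096],
    [0,0,0],
    [0,0,0],
    [0,0,0],
    [0,0,0],
    [0,0,0],
    [0,0,0],
    [0,0,0],
    [0,0,0],
    [0,0,0],
    [0,0,0],
  ],
  delta_pos=[
    [0,0,0],
    [0,0,0],
    [0,0,0],
    [-0.034,-0.006,0.016],
    [-0.034,-0.006,0.016],
    [-0.034,-0.006,0.016],
    [-0.034,-0.006,0.016],
    [-0.034,-0.006,0.016],
    [-0.034,-0.006,0.016],
    [-0.035,-0.007,0.016],
    [-0.035,-0.007,0.016],
    [0,0,0],
    [0,0,0],
  ],
  gripper=[0.0854,0.0854,0.0854,0.0854,0.0854,0.0854,0.0854,0.0854,0.0854,0.0854,0.0854,0.0854,0.0854],
  grip_force=50,
)

```text
time: 1.18
tool_pos: [0.4674, 0.3779, 0.1013]
tcp_rot: [-1.157, -2.919, 0.005]
wrist_force: [0.2, 0.5, 0.8]
width: 0.998
grip_force: 0.0
```

```bash
cat >> h.py <<'E'
from scipy.spatial.transform import Rotation as Ro
def plan(*targets):
    s=read_state(); R=Ro.from_rotvec(s['tcp_rot']).as_matrix(); p=s['tool_pos']
    print("t",round(s['time'],2),"pos",p.round(4),"w",round(s['width'],3),"grip",round(s['grip_force'],1),"F",s['wrist_force'].round(1),"tilt",R[:,2].round(3),"y",R[:,1].round(3),"q",s['q'].round(2))
    for t in targets:
        t=np.array(t); print(t,"->",(R.T@(t-p)).round(4)); p=t
E
python3 -c "
from h import *
plan((.4673,.3807,.012))"
```

```text
t 1.18 pos [0.4674 0.3779 0.1013] w 0.998 grip 0.0 F [0.2 0.5 0.8] tilt [-0.003 -0.002 -1.   ] y [ 0.685  0.729 -0.004] q [ 0.64  0.24  1.89  0.    1.02 -0.18]
[0.4673 0.3807 0.012 ] -> [0.0019 0.0023 0.0893]
```

>>> jog_arm(
  turn=[
    [0,0,0],
    [0,0,0],
    [0,0,0],
    [0,0,0],
    [0,0,0],
    [0,0,0],
    [0,0,0],
    [0,0,0],
    [0,0,0],
    [0,0,0],
  ],
  delta_pos=[
    [0.002,0.002,0.02],
    [0,0,0.025],
    [0,0,0.025],
    [0,0,0.019],
    [0,0,0],
    [0,0,0],
    [0,0,0],
    [0,0,0],
    [0,0,0],
    [0,0,0],
  ],
  gripper=[0.0854,0.0854,0.0854,0.0854,0.0854,0.055,0.055,0.055,0.055,0.055],
)

```text
time: 2.02
tool_pos: [0.4685, 0.3844, 0.016]
tcp_rot: [1.151, 2.921, 0.004]
wrist_force: [-0.7, 0.9, 1.8]
width: 0.747
grip_force: 55.4
```

```bash
python3 -c "
from h import *
plan((.4673,.3807,.125),(.628,-.3305,.125))"
```

```text
t 2.02 pos [0.4685 0.3844 0.016 ] w 0.747 grip 55.4 F [-0.7  0.9  1.8] tilt [ 0.002  0.002 -1.   ] y [0.682 0.731 0.003] q [ 0.65  0.35  1.93  0.    0.86 -0.17]
[0.4673 0.3807 0.125 ] -> [-0.0017 -0.0032 -0.109 ]
[ 0.628  -0.3305  0.125 ] -> [-0.6027 -0.4103 -0.0011]
```

>>> jog_arm(
  turn=[
    [0,0,0],
    [0,0,0],
    [0,0,0],
    [0,0,0],
    [0,0,0],
    [0,0,0],
    [0,0,0],
    [0,0,0],
    [0,0,0],
    [0,0,0],
    [0,0,0],
    [0,0,0],
    [0,0,0],
    [0,0,0],
    [0,0,0],
  ],
  delta_pos=[
    [0,0,-0.01],
    [0,0,-0.025],
    [0,0,-0.03],
    [0,0,-0.03],
    [0,0,-0.015],
    [-0.02,-0.014,0],
    [-0.03,-0.02,0],
    [-0.03,-0.02,0],
    [-0.03,-0.02,0],
    [-0.03,-0.02,0],
    [-0.03,-0.02,0],
    [-0.03,-0.02,0],
    [-0.03,-0.02,0],
    [-0.03,-0.02,0],
    [-0.03,-0.02,0],
  ],
  gripper=[0.055,0.055,0.055,0.055,0.055,0.055,0.055,0.055,0.055,0.055,0.055,0.055,0.055,0.055,0.055],
)

```text
time: 3.27
tool_pos: [0.5472, 0.0418, 0.1252]
tcp_rot: [1.152, 2.922, 0.0]
wrist_force: [0.4, 0.2, -1.7]
width: 0.747
grip_force: 55.6
```

>>> jog_arm(
  turn=[
    [0,0,0],
    [0,0,0],
    [0,0,0],
    [0,0,0],
    [0,0,0],
    [0,0,0],
    [0,0,0],
    [0,0,0],
    [0,0,0],
    [0,0,0],
    [0,0,0],
    [0,0,0],
    [0,0,0],
  ],
  delta_pos=[
    [-0.03,-0.02,0],
    [-0.03,-0.02,0],
    [-0.03,-0.02,0],
    [-0.03,-0.02,0],
    [-0.03,-0.02,0],
    [-0.03,-0.02,0],
    [-0.03,-0.02,0],
    [-0.03,-0.02,0],
    [-0.03,-0.02,0],
    [-0.03,-0.02,0],
    [-0.013,-0.015,0],
    [0,0,0],
    [0,0,0],
  ],
  gripper=[0.055,0.055,0.055,0.055,0.055,0.055,0.055,0.055,0.055,0.055,0.055,0.055,0.055],
)

```text
time: 4.35
tool_pos: [0.6288, -0.3285, 0.1246]
tcp_rot: [-1.156, -2.921, -0.0]
wrist_force: [0.5, -0.2, -1.5]
width: 0.747
grip_force: 55.5
```

```bash
python3 - <<'E'
from h import *
plan((.628,-.3305,.125))
im=vision.read_camera("side"); cv2.imwrite("pics/s1.png",cv2.resize(im[80:220,220:400,::-1],None,fx=4,fy=4,interpolation=cv2.INTER_CUBIC))
E
```

```text
t 4.35 pos [ 0.6288 -0.3285  0.1246] w 0.747 grip 55.5 F [ 0.5 -0.2 -1.5] tilt [-0.  0. -1.] y [0.684 0.729 0.   ] q [-0.52  0.4   1.62  0.    1.12 -1.33]
[ 0.628  -0.3305  0.125 ] -> [-0.0008 -0.002  -0.0004]
```

View pics/s1.png

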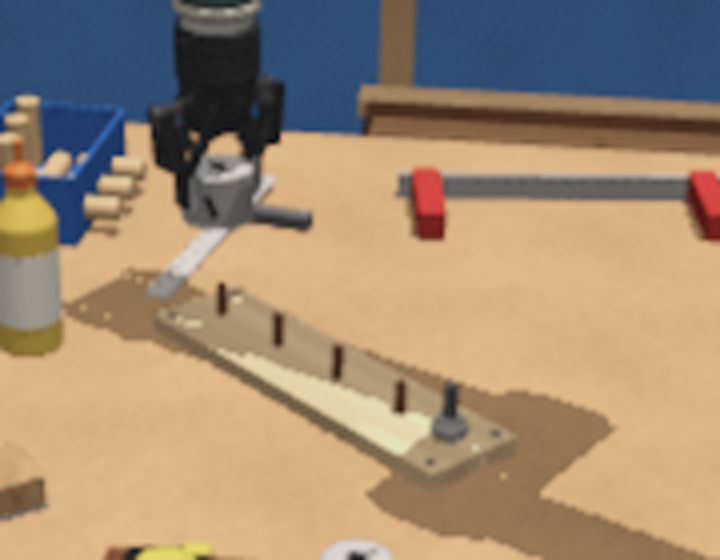

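>>> jog_arm(
  turn=[
    [0,0,0],
    [0,0,0],
    [0,0,0],
    [0,0,0],
    [0,0,0],
    [0,0,0],
    [0,0,0],
  ],
  delta_pos=[
    [0.001,-0.002,0.015],
    [0,0,0.025],
    [0,0,0.025],
    [0,0,0.02],
    [0,0,0.01],
    [0,0,0],
    [0,0,0],
  ],
  gripper=[0.055,0.055,0.055,0.055,0.055,0.055,0.055],
)

```text
time: 4.98
tool_pos: [0.6275, -0.3265, 0.0297]
tcp_rot: [-1.15, -2.924, -0.0]
wrist_force: [1.1, 0.1, -1.3]
width: 0.747
grip_force: 55.8
```

>>> jog_arm(
  turn=[
    [0,0,0],
    [0,0,0],
    [0,0,0],
    [0,0,0],
    [0,0,0],
    [0,0,0],
    [0,0,0],
    [0,0,0],
    [0,0,0],
    [0,0,0],
  ],
  delta_pos=[
    [-0.001,-0.002,0.001],
    [0,0,0],
    [0,0,0],
    [0,0,0],
    [0,0,0],
    [0,0,0],
    [0,0,-0.02],
    [0,0,-0.03],
    [0,0,-0.03],
    [0,0,-0.02],
  ],
  gripper=[0.055,0.055,0.0854,0.0854,0.0854,0.0854,0.0854,0.0854,0.0854,0.0854],
)

```text
time: 5.82
tool_pos: [0.6277, -0.3307, 0.1315]
tcp_rot: [1.151, 2.92, -0.001]
wrist_force: [-0.1, -0.5, 0.7]
width: 1.004
grip_force: 0.0
```

>>> jog_arm(
  turn=[
    [0,0,0],
    [0,0,0],
    [0,0,0],
    [0,0,0],
    [0,0,0],
    [0,0,0],
    [0,0,0],
    [0,0,0],
    [0,0,0],
    [0,0,0],
    [0,0,0],
    [0,0,0],
    [0,0,0],
    [0,0,0],
    [0,0,0],
  ],
  delta_pos=[
    [0.0335,0.017,0],
    [0.0335,0.017,0],
    [0.0335,0.017,0],
    [0.0335,0.017,0],
    [0.0335,0.017,0],
    [0.0335,0.017,0],
    [0.0335,0.017,0],
    [0.0335,0.017,0],
    [0.0335,0.017,0],
    [0.0335,0.017,0],
    [0.0335,0.017,0],
    [0.0335,0.017,0],
    [0.0335,0.016,0],
    [0,0,0],
    [0,0,0],
  ],
  gripper=[0.0854,0.0854,0.0854,0.0854,0.0854,0.0854,0.0854,0.0854,0.0854,0.0854,0.0854,0.0854,0.0854,0.0854,0.0854],
)

```text
time: 7.07
tool_pos: [0.4577, 0.1296, 0.1286]
tcp_rot: [1.145, 2.925, 0.001]
wrist_force: [0.0, -0.5, -0.3]
width: 1.003
grip_force: 0.0
```

```bash
python3 - <<'E'
from h import *
plan((.4595,.1274,.014))
for n in("top","side"): cv2.imwrite(f"pics/{n}2.png",vision.read_camera(n)[:,:,::-1])
im=cv2.imread("pics/top2.png"); hsv=cv2.cvtColor(im,cv2.COLOR_BGR2HSV)
m=((hsv[...,1]<45)&(hsv[...,2]>90)).astype(np.uint8)*255
for c in blobs(m,20,2000,(380,100,475,200)):
    h=cv2.convexHull(c); (x,y),r=cv2.minEnclosingCircle(h); print(round(r,2),cast("top",[x,y],.068)[0].round(4))
cv2.imwrite("pics/ts2.png",np.hstack([cv2.resize(im[100:240,340:480],None,fx=2.8,fy=2.8),cv2.resize(cv2.imread("pics/side2.png")[120:260,230:370],None,fx=2.8,fy=2.8)]))
E
```

```text
t 7.07 pos [0.4577 0.1296 0.1286] w 1.003 grip 0.0 F [ 0.  -0.5 -0.3] tilt [ 0.001  0.    -1.   ] y [0.679 0.734 0.001] q [ 0.22 -0.03  2.13 -0.    1.04 -0.6 ]
[0.4595 0.1274 0.014 ] -> [-0.0028 -0.0005  0.1146]
13.31 [ 0.6249 -0.333   0.068 ]
7.08 [ 0.6779 -0.3866  0.068 ]
```

View pics/ts2.png

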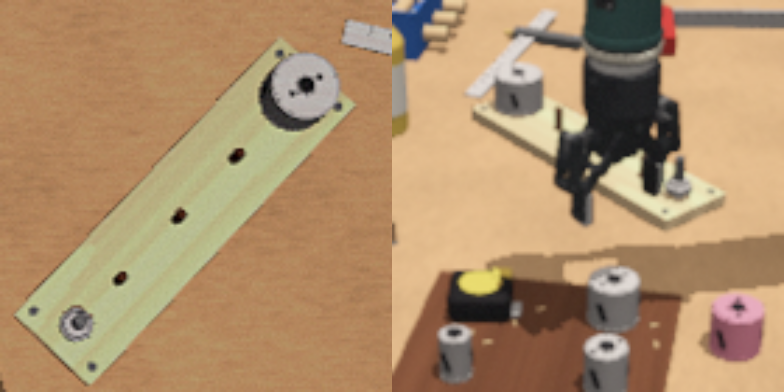

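The 65 mm saw stands flat over dowel 4 (crop ~(305,85)). Its centre is about 4 mm off, which is within tolerance. Next is the 54 mm saw.

>>> jog_arm(
  turn=[
    [0,0,0],
    [0,0,0],
    [0,0,0],
    [0,0,0],
    [0,0,0],
    [0,0,0],
    [0,0,0],
    [0,0,0],
    [0,0,0],
    [0,0,0],
    [0,0,0],
    [0,0,0],
  ],
  delta_pos=[
    [-0.002,0,0.02],
    [0,0,0.025],
    [0,0,0.025],
    [0,0,0.025],
    [0,0,0.019],
    [0,0,0],
    [0,0,0],
    [0,0,0],
    [0,0,0],
    [0,0,0],
    [0,0,0],
    [0,0,0],
  ],
  gripper=[0.0854,0.0854,0.0854,0.0854,0.0854,0.0854,0.044,0.044,0.044,0.044,0.044,0.044],
)

```text
time: 8.17
tool_pos: [0.4617, 0.1266, 0.0161]
tcp_rot: [1.15, 2.92, 0.002]
wrist_force: [1.4, -3.1, 6.7]
width: 0.615
grip_force: 53.0
```

```bash
python3 -c "
from h import *
plan((.4595,.1274,.124),(.5681,-.2746,.124))"
```

```text
t 8.17 pos [0.4617 0.1266 0.0161] w 0.615 grip 53.0 F [ 1.4 -3.1  6.7] tilt [ 0.004  0.    -1.   ] y [0.682 0.731 0.003] q [ 0.22  0.14  2.2  -0.    0.8  -0.6 ]
[0.4595 0.1274 0.124 ] -> [ 0.0019 -0.0006 -0.1079]
[ 0.5681 -0.2746  0.124 ] -> [-0.3536 -0.22    0.0004]
```

>>> jog_arm(
  turn=[
    [0,0,0],
    [0,0,0],
    [0,0,0],
    [0,0,0],
    [0,0,0],
    [0,0,0],
    [0,0,0],
    [0,0,0],
    [0,0,0],
    [0,0,0],
    [0,0,0],
    [0,0,0],
    [0,0,0],
    [0,0,0],
    [0,0,0],
    [0,0,0],
    [0,0,0],
    [0,0,0],
    [0,0,0],
  ],
  delta_pos=[
    [0,0,-0.01],
    [0,0,-0.025],
    [0,0,-0.03],
    [0,0,-0.03],
    [0,0,-0.015],
    [-0.03,-0.018,0],
    [-0.03,-0.019,0],
    [-0.03,-0.018,0],
    [-0.03,-0.019,0],
    [-0.03,-0.018,0],
    [-0.03,-0.019,0],
    [-0.03,-0.018,0],
    [-0.03,-0.019,0],
    [-0.03,-0.018,0],
    [-0.03,-0.019,0],
    [-0.03,-0.018,0],
    [-0.022,-0.017,0],
    [0,0,0],
    [0,0,0],
  ],
  gripper=[0.044,0.044,0.044,0.044,0.044,0.044,0.044,0.044,0.044,0.044,0.044,0.044,0.044,0.044,0.044,0.044,0.044,0.044,0.044],
)

```text
time: 9.75
tool_pos: [0.5667, -0.2754, 0.1244]
tcp_rot: [-1.155, -2.921, -0.001]
wrist_force: [0.4, -0.5, -0.9]
width: 0.619
grip_force: 52.9
```

```bash
python3 -c "
from h import *
plan((.5681,-.2746,.028))"
```

```text
t 9.75 pos [ 0.5667 -0.2754  0.1244] w 0.619 grip 52.9 F [ 0.4 -0.5 -0.9] tilt [-0.     0.001 -1.   ] y [0.684 0.729 0.   ] q [-0.49  0.27  1.81  0.    1.07 -1.31]
[ 0.5681 -0.2746  0.028 ] -> [-0.0005  0.0015  0.0964]
```

>>> jog_arm(
  turn=[
    [0,0,0],
    [0,0,0],
    [0,0,0],
    [0,0,0],
    [0,0,0],
    [0,0,0],
    [0,0,0],
    [0,0,0],
    [0,0,0],
    [0,0,0],
    [0,0,0],
    [0,0,0],
    [0,0,0],
    [0,0,0],
    [0,0,0],
  ],
  delta_pos=[
    [0,0.001,0.015],
    [0,0,0.025],
    [0,0,0.025],
    [0,0,0.02],
    [0,0,0.011],
    [0,0,0],
    [0,0,0],
    [0,0,0],
    [0,0,0],
    [0,0,0],
    [0,0,0],
    [0,0,-0.02],
    [0,0,-0.03],
    [0,0,-0.03],
    [0,0,-0.02],
  ],
  gripper=[0.044,0.044,0.044,0.044,0.044,0.044,0.044,0.08,0.08,0.08,0.08,0.08,0.08,0.08,0.08],
)

```text
time: 11.0
tool_pos: [0.5688, -0.2743, 0.1315]
tcp_rot: [1.151, 2.92, -0.001]
wrist_force: [0.1, -0.1, 1.7]
width: 0.931
grip_force: 0.0
```

>>> jog_arm(
  turn=[
    [0,0,0],
    [0,0,0],
    [0,0,0],
    [0,0,0],
    [0,0,0],
    [0,0,0],
    [0,0,0],
    [0,0,0],
    [0,0,0],
    [0,0,0],
    [0,0,0],
    [0,0,0],
    [0,0,0],
    [0,0,0],
    [0,0,0],
    [0,0,0],
  ],
  delta_pos=[
    [0.031,0.022,0],
    [0.031,0.022,0],
    [0.031,0.022,0],
    [0.031,0.022,0],
    [0.031,0.022,0],
    [0.031,0.022,0],
    [0.031,0.022,0],
    [0.031,0.022,0],
    [0.031,0.022,0],
    [0.031,0.022,0],
    [0.031,0.022,0],
    [0.031,0.021,0],
    [0.031,0.021,0],
    [0.032,0.021,0],
    [0,0,0],
    [0,0,0],
  ],
  gripper=[0.08,0.08,0.08,0.08,0.08,0.08,0.08,0.08,0.08,0.08,0.08,0.08,0.08,0.08,0.08,0.08],
)

```text
time: 12.33
tool_pos: [0.4572, 0.248, 0.1286]
tcp_rot: [1.146, 2.925, 0.001]
wrist_force: [0.2, 0.1, -0.1]
width: 0.933
grip_force: 0.0
```

```bash
python3 - <<'E'
from h import *
plan((.4575,.2458,.017))
for n in("top","side"): cv2.imwrite(f"pics/{n}3.png",vision.read_camera(n)[:,:,::-1])
im=cv2.imread("pics/top3.png"); hsv=cv2.cvtColor(im,cv2.COLOR_BGR2HSV)
m=((hsv[...,1]<45)&(hsv[...,2]>90)).astype(np.uint8)*255
for c in blobs(m,20,2000,(380,100,475,200)):
    h=cv2.convexHull(c); (x,y),r=cv2.minEnclosingCircle(h); print(round(r,2),cast("top",[x,y],.068)[0].round(4))
cv2.imwrite("pics/ts3.png",np.hstack([cv2.resize(im[100:240,340:480],None,fx=2.8,fy=2.8),cv2.resize(cv2.imread("pics/side3.png")[120:260,230:370],None,fx=2.8,fy=2.8)]))
E
```

```text
t 12.33 pos [0.4572 0.248  0.1286] w 0.933 grip 0.0 F [ 0.2  0.1 -0.1] tilt [ 0.001  0.    -1.   ] y [0.679 0.734 0.001] q [ 0.45  0.06  2.04 -0.    1.04 -0.38]
[0.4575 0.2458 0.017 ] -> [-0.0017 -0.0014  0.1116]
10.37 [ 0.5649 -0.271   0.068 ]
12.62 [ 0.6262 -0.3318  0.068 ]
7.11 [ 0.677  -0.3857  0.068 ]
```

View pics/ts3.png

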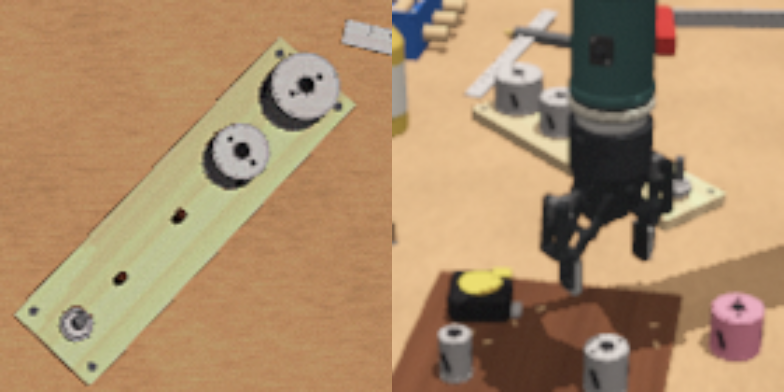

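The 54 mm saw is seated over dowel 3 (crop ~(240,152)), about 5 mm off. Next is the 43 mm saw.

>>> jog_arm(
  turn=[
    [0,0,0],
    [0,0,0],
    [0,0,0],
    [0,0,0],
    [0,0,0],
    [0,0,0],
    [0,0,0],
    [0,0,0],
    [0,0,0],
    [0,0,0],
    [0,0,0],
    [0,0,0],
    [0,0,0],
  ],
  delta_pos=[
    [-0.001,-0.001,0.02],
    [0,0,0.025],
    [0,0,0.025],
    [0,0,0.025],
    [0,0,0.016],
    [0,0,0],
    [0,0,0],
    [0,0,0],
    [0,0,0],
    [0,0,0],
    [0,0,0],
    [0,0,0],
    [0,0,0],
  ],
  gripper=[0.08,0.08,0.08,0.08,0.08,0.08,0.033,0.033,0.033,0.033,0.033,0.033,0.033],
)

```text
time: 13.52
tool_pos: [0.4596, 0.2452, 0.0193]
tcp_rot: [1.15, 2.92, 0.004]
wrist_force: [1.0, -2.5, 6.6]
width: 0.49
grip_force: 51.2
```

```bash
python3 -c "
from h import *
plan((.4575,.2458,.127),(.5082,-.2186,.127))"
```

```text
t 13.52 pos [0.4596 0.2452 0.0193] w 0.49 grip 51.2 F [ 1.  -2.5  6.6] tilt [ 0.004  0.001 -1.   ] y [0.682 0.731 0.003] q [ 0.44  0.21  2.11 -0.    0.82 -0.38]
[0.4575 0.2458 0.127 ] -> [ 0.0018 -0.0007 -0.1077]
[ 0.5082 -0.2186  0.127 ] -> [-3.538e-01 -3.051e-01 -3.000e-04]
```

>>> jog_arm(
  turn=[
    [0,0,0],
    [0,0,0],
    [0,0,0],
    [0,0,0],
    [0,0,0],
    [0,0,0],
    [0,0,0],
    [0,0,0],
    [0,0,0],
    [0,0,0],
    [0,0,0],
    [0,0,0],
    [0,0,0],
    [0,0,0],
    [0,0,0],
    [0,0,0],
    [0,0,0],
    [0,0,0],
    [0,0,0],
    [0,0,0],
  ],
  delta_pos=[
    [0,0,-0.01],
    [0,0,-0.025],
    [0,0,-0.03],
    [0,0,-0.03],
    [0,0,-0.015],
    [-0.027,-0.0235,0],
    [-0.027,-0.0235,0],
    [-0.027,-0.0235,0],
    [-0.027,-0.0235,0],
    [-0.027,-0.0235,0],
    [-0.027,-0.0235,0],
    [-0.027,-0.0235,0],
    [-0.027,-0.0235,0],
    [-0.027,-0.0235,0],
    [-0.027,-0.0235,0],
    [-0.027,-0.0235,0],
    [-0.027,-0.0235,0],
    [-0.028,-0.023,0],
    [0,0,0],
    [0,0,0],
  ],
  gripper=[0.033,0.033,0.033,0.033,0.033,0.033,0.033,0.033,0.033,0.033,0.033,0.033,0.033,0.033,0.033,0.033,0.033,0.033,0.033,0.033],
)

```text
time: 15.18
tool_pos: [0.507, -0.22, 0.1278]
tcp_rot: [1.157, 2.921, 0.0]
wrist_force: [-0.3, 0.8, -1.5]
width: 0.492
grip_force: 51.0
```

```bash
python3 -c "
from h import *
plan((.5082,-.2186,.0315))"
```

```text
t 15.18 pos [ 0.507  -0.22    0.1278] w 0.492 grip 51.0 F [-0.3  0.8 -1.5] tilt [ 0.  0. -1.] y [0.685 0.729 0.   ] q [-0.45  0.12  1.97  0.    1.05 -1.27]
[ 0.5082 -0.2186  0.0315] -> [0.0001 0.0018 0.0963]
```

>>> jog_arm(
  turn=[
    [0,0,0],
    [0,0,0],
    [0,0,0],
    [0,0,0],
    [0,0,0],
    [0,0,0],
    [0,0,0],
    [0,0,0],
    [0,0,0],
    [0,0,0],
    [0,0,0],
    [0,0,0],
    [0,0,0],
    [0,0,0],
    [0,0,0],
  ],
  delta_pos=[
    [0,0.001,0.015],
    [0,0,0.025],
    [0,0,0.025],
    [0,0,0.02],
    [0,0,0.011],
    [0,0,0],
    [0,0,0],
    [0,0,0],
    [0,0,0],
    [0,0,0],
    [0,0,0],
    [0,0,-0.02],
    [0,0,-0.03],
    [0,0,-0.03],
    [0,0,-0.02],
  ],
  gripper=[0.033,0.033,0.033,0.033,0.033,0.033,0.033,0.065,0.065,0.065,0.065,0.065,0.065,0.065,0.065],
)

```text
time: 16.43
tool_pos: [0.5088, -0.2183, 0.1343]
tcp_rot: [1.151, 2.92, -0.0]
wrist_force: [0.9, 0.1, -0.1]
width: 0.759
grip_force: 0.0
```

>>> jog_arm(
  turn=[
    [0,0,0],
    [0,0,0],
    [0,0,0],
    [0,0,0],
    [0,0,0],
    [0,0,0],
    [0,0,0],
    [0,0,0],
    [0,0,0],
    [0,0,0],
    [0,0,0],
    [0,0,0],
    [0,0,0],
    [0,0,0],
    [0,0,0],
  ],
  delta_pos=[
    [0.019,0.031,0],
    [0.019,0.031,0],
    [0.019,0.031,0],
    [0.019,0.031,0],
    [0.019,0.031,0],
    [0.019,0.031,0],
    [0.019,0.031,0],
    [0.019,0.031,0],
    [0.018,0.031,0],
    [0.018,0.031,0],
    [0.018,0.031,0],
    [0.018,0.031,0],
    [0.018,0.031,0],
    [0,0,0],
    [0,0,0],
  ],
  gripper=[0.065,0.065,0.065,0.065,0.065,0.065,0.065,0.065,0.065,0.065,0.065,0.065,0.065,0.065,0.065],
)

```text
time: 17.68
tool_pos: [0.6058, 0.244, 0.1313]
tcp_rot: [1.147, 2.924, 0.0]
wrist_force: [-0.0, 0.0, -0.3]
width: 0.762
grip_force: 0.0
```

```bash
python3 - <<'E'
from h import *
plan((.606,.242,.020))
for n in("top","side"): cv2.imwrite(f"pics/{n}4.png",vision.read_camera(n)[:,:,::-1])
im=cv2.imread("pics/top4.png"); hsv=cv2.cvtColor(im,cv2.COLOR_BGR2HSV)
m=((hsv[...,1]<45)&(hsv[...,2]>90)).astype(np.uint8)*255
for c in blobs(m,20,2000,(360,100,475,210)):
    h=cv2.convexHull(c); (x,y),r=cv2.minEnclosingCircle(h); print(round(r,2),cast("top",[x,y],.068)[0].round(4))
cv2.imwrite("pics/ts4.png",np.hstack([cv2.resize(im[100:240,340:480],None,fx=2.8,fy=2.8),cv2.resize(cv2.imread("pics/side4.png")[120:260,230:370],None,fx=2.8,fy=2.8)]))
E
```

```text
t 17.68 pos [0.6058 0.244  0.1313] w 0.762 grip 0.0 F [-0.   0.  -0.3] tilt [ 0.  0. -1.] y [0.68  0.733 0.   ] q [ 0.34  0.3   1.75 -0.    1.09 -0.48]
[0.606 0.242 0.02 ] -> [-0.0014 -0.0014  0.1113]
8.26 [ 0.5037 -0.2141  0.068 ]
10.37 [ 0.5649 -0.271   0.068 ]
12.62 [ 0.6262 -0.3318  0.068 ]
7.08 [ 0.6779 -0.3866  0.068 ]
```

View pics/ts4.png

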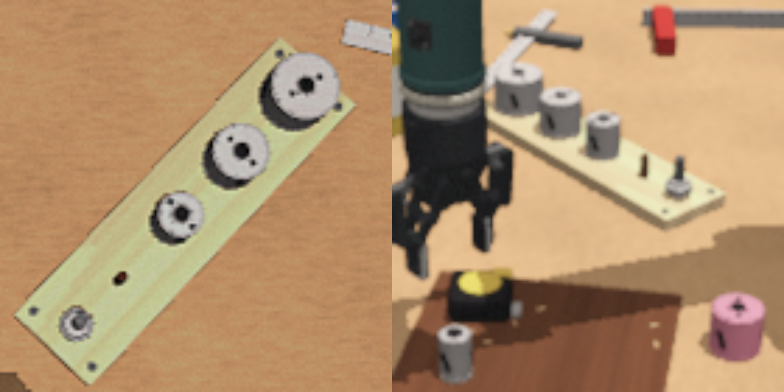

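The 43 mm saw is seated over dowel 2 (crop ~(180,215)), sitting about 6 mm towards the arbor. I'll offset the last saw 4 mm the other way.

>>> jog_arm(
  turn=[
    [0,0,0],
    [0,0,0],
    [0,0,0],
    [0,0,0],
    [0,0,0],
    [0,0,0],
    [0,0,0],
    [0,0,0],
    [0,0,0],
    [0,0,0],
    [0,0,0],
    [0,0,0],
    [0,0,0],
  ],
  delta_pos=[
    [-0.001,-0.001,0.02],
    [0,0,0.025],
    [0,0,0.025],
    [0,0,0.025],
    [0,0,0.016],
    [0,0,0],
    [0,0,0],
    [0,0,0],
    [0,0,0],
    [0,0,0],
    [0,0,0],
    [0,0,0],
    [0,0,0],
  ],
  gripper=[0.065,0.065,0.065,0.065,0.065,0.065,0.022,0.022,0.022,0.022,0.022,0.022,0.022],
)

```text
time: 18.87
tool_pos: [0.6076, 0.2409, 0.0226]
tcp_rot: [1.15, 2.92, 0.003]
wrist_force: [0.3, -2.2, 6.4]
width: 0.365
grip_force: 50.2
```

```bash
python3 -c "
from h import *
plan((.606,.242,.13),(.4482,-.1627,.13))"
```

```text
t 18.87 pos [0.6076 0.2409 0.0226] w 0.365 grip 50.2 F [ 0.3 -2.2  6.4] tilt [ 0.004  0.001 -1.   ] y [0.682 0.731 0.003] q [ 0.34  0.42  1.82 -0.    0.9  -0.48]
[0.606 0.242 0.13 ] -> [ 1.700e-03  1.000e-04 -1.074e-01]
[ 0.4482 -0.1627  0.13  ] -> [-0.1606 -0.4036 -0.0008]
```

>>> jog_arm(
  turn=[
    [0,0,0],
    [0,0,0],
    [0,0,0],
    [0,0,0],
    [0,0,0],
    [0,0,0],
    [0,0,0],
    [0,0,0],
    [0,0,0],
    [0,0,0],
    [0,0,0],
    [0,0,0],
    [0,0,0],
    [0,0,0],
    [0,0,0],
    [0,0,0],
    [0,0,0],
    [0,0,0],
    [0,0,0],
    [0,0,0],
  ],
  delta_pos=[
    [0,0,-0.01],
    [0,0,-0.025],
    [0,0,-0.03],
    [0,0,-0.03],
    [0,0,-0.015],
    [-0.0125,-0.031,0],
    [-0.0125,-0.031,0],
    [-0.0125,-0.031,0],
    [-0.0125,-0.031,0],
    [-0.0125,-0.031,0],
    [-0.0125,-0.031,0],
    [-0.0125,-0.031,0],
    [-0.0125,-0.031,0],
    [-0.0125,-0.031,0],
    [-0.0125,-0.031,0],
    [-0.0125,-0.031,0],
    [-0.0125,-0.031,0],
    [-0.013,-0.031,0],
    [0,0,0],
    [0,0,0],
  ],
  gripper=[0.022,0.022,0.022,0.022,0.022,0.022,0.022,0.022,0.022,0.022,0.022,0.022,0.022,0.022,0.022,0.022,0.022,0.022,0.022,0.022],
)

```text
time: 20.53
tool_pos: [0.4494, -0.1664, 0.1307]
tcp_rot: [1.157, 2.92, 0.001]
wrist_force: [-0.7, 0.6, -0.8]
width: 0.363
grip_force: 49.9
```

```bash
python3 -c "
from h import *
plan((.4482,-.1627,.0345))"
```

```text
t 20.53 pos [ 0.4494 -0.1664  0.1307] w 0.363 grip 49.9 F [-0.7  0.6 -0.8] tilt [ 0.  0. -1.] y [0.685 0.729 0.   ] q [-0.41 -0.02  2.12  0.    1.04 -1.22]
[ 0.4482 -0.1627  0.0345] -> [0.0034 0.0018 0.0962]
```

>>> jog_arm(
  turn=[
    [0,0,0],
    [0,0,0],
    [0,0,0],
    [0,0,0],
    [0,0,0],
    [0,0,0],
    [0,0,0],
    [0,0,0],
    [0,0,0],
    [0,0,0],
    [0,0,0],
    [0,0,0],
    [0,0,0],
    [0,0,0],
    [0,0,0],
  ],
  delta_pos=[
    [0,0.001,0.015],
    [0,0,0.025],
    [0,0,0.025],
    [0,0,0.02],
    [0,0,0.011],
    [0,0,0],
    [0,0,0],
    [0,0,0],
    [0,0,0],
    [0,0,0],
    [0,0,0],
    [0,0,-0.02],
    [0,0,-0.03],
    [0,0,-0.03],
    [0,0,-0.03],
  ],
  gripper=[0.022,0.022,0.022,0.022,0.022,0.022,0.022,0.06,0.06,0.06,0.06,0.06,0.06,0.06,0.06],
)

```text
time: 21.78
tool_pos: [0.4502, -0.1643, 0.1453]
tcp_rot: [-1.152, -2.922, -0.0]
wrist_force: [1.2, -0.6, 0.6]
width: 0.701
grip_force: 0.0
```

>>> jog_arm(
  turn=[
    [0,0,0],
    [0,0,0],
    [0,0,0],
    [0,0,0],
    [0,0,0],
    [0,0,0],
    [0,0,0],
    [0,0,0],
    [0,0,0],
    [0,0,0],
  ],
  delta_pos=[
    [0.02,0.02,-0.01],
    [0.02,0.02,-0.01],
    [0.02,0.02,0],
    [0.02,0.02,0],
    [0.02,0.02,0],
    [0.02,0.02,0],
    [0.02,0.02,0],
    [0.02,0.02,0],
    [0,0,0],
    [0,0,0],
  ],
  gripper=[0.06,0.06,0.06,0.06,0.06,0.06,0.06,0.06,0.06,0.06],
)

```text
time: 22.62
tool_pos: [0.4427, 0.0626, 0.1644]
tcp_rot: [1.147, 2.924, -0.0]
wrist_force: [-0.8, -0.4, -0.4]
width: 0.704
grip_force: 0.0
```

```bash
python3 - <<'E'
from h import *
plan()
for n in("top","side"): cv2.imwrite(f"pics/{n}5.png",vision.read_camera(n)[:,:,::-1])
im=cv2.imread("pics/top5.png"); hsv=cv2.cvtColor(im,cv2.COLOR_BGR2HSV)
m=((hsv[...,1]<45)&(hsv[...,2]>90)).astype(np.uint8)*255
for c in blobs(m,20,2000,(360,100,475,215)):
    h=cv2.convexHull(c); (x,y),r=cv2.minEnclosingCircle(h); print(round(r,2),cast("top",[x,y],.068)[0].round(4))
cv2.imwrite("pics/ts5.png",np.hstack([cv2.resize(im[100:240,340:480],None,fx=2.8,fy=2.8),cv2.resize(cv2.imread("pics/side5.png")[120:260,230:370],None,fx=2.8,fy=2.8)]))
E
```

```text
t 22.62 pos [0.4427 0.0626 0.1644] w 0.704 grip 0.0 F [-0.8 -0.4 -0.4] tilt [ 0. -0. -1.] y [0.68  0.733 0.   ] q [ 0.09 -0.12  2.14 -0.    1.12 -0.74]
6.18 [ 0.4482 -0.1617  0.068 ]
8.26 [ 0.5037 -0.2141  0.068 ]
10.37 [ 0.5649 -0.271   0.068 ]
12.62 [ 0.6262 -0.3318  0.068 ]
7.08 [ 0.6779 -0.3866  0.068 ]
```

View pics/ts5.png

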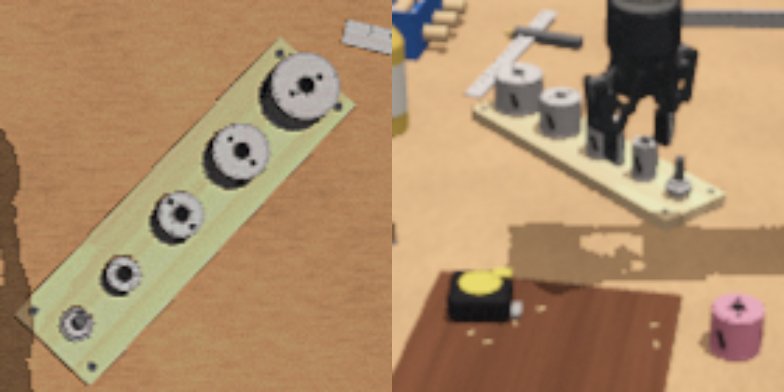

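All four saws stand flat over their dowels in size order, each within about 6 mm of centre. The gripper is clear of everything.

```bash
python3 -c "
from workcell import ticket
print(ticket.finish_job())"
```

```text
the job is handed in; nothing more can be done
None
```

I put the four hole saws on the dowel rack in size order, the 32 mm one next to the arbor, and handed the job in after about 23 s; the last pictures show all four flat and within about 6 mm of their dowels. I never moved the bowl on purpose, but I did not measure its position again at the end, and the hand-in gave no verdict.

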